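Push a gauge nest through the anti-return flap of the tool return box

TASK

Return the gauge nest block to the toolroom: with your fingertips slide it along the loading table of the return box, letting the fence guide it, and push it end-on under the hanging flap until it drops down the slide inside the box. Never pick the block up, only push it. Then draw your fingers back so that the flap swings shut behind it, and leave the other things on the bench as they are.

Things in the scene. Friction and masses are not known exactly. Their poses are not given: they have to be found in the camera images.
- return_box: grey sheet-metal return box with a steel loading table before it, fixed. Origin on the bench under the middle of the slot, in its plane; x = feed direction into the box, y left, z up. All box offsets here are in this frame. Housing x 0 to 156, y -29 to +97 mm, 108 mm high at the slot, sloping to 72 mm at the back, with a clear sloping window
- table_mid (a point): middle of the flat loading table's top, 50 mm above the bench. Table x -146 to +4 mm, y -30 to +96 mm in the box frame; its left (+y) and rear (-x) edges are open, without a rim. Axes as the box
- fence_mid (a point): middle of the inner face of the fence, at table height: straight aluminium strip along the table's whole right side, inner face at box y = -26 mm, top 25 mm above the table. It leads straight into the right side of the slot
- slot_mid (a point): middle of the slot's lower edge (box x 0, y 0, table height). Slot 52 mm wide (box y -26 to +26), 40 mm clear above the table under the flap's axle, 46 mm under the lintel. A low guide, top 17 mm above the table, slants from its left side out to box x -33, y +55 mm
- slide_edge (a point): middle of the table's far edge, box x = +4 mm, y 0, table height. From here a polished, slippery steel slide drops at 31 degrees to the floor inside: once the middle of the block is pushed past this edge it tips and slides down by itself
- flap (a joint): hanging steel flap, 49 mm wide and 39 mm long, that closes the slot; hinged along its top edge at x = +8 mm, 43 mm above the table; 0 rad = hanging shut, grows to 1.3 as its lower edge is pushed inward (+x of the box); opens inward only, very light (60 g), falls shut by its own weight
- block_center (a point): centre of the gauge nest block, 12 mm above its underside: grey metal block 44 x 66 mm and 16 mm high, with two cream rails on its top (to 24 mm, 40 mm long, along the block's length); about 0.15 kg. Its y axis is the long way (66 mm), x the short way (44 mm), z up. It starts lying flat on the loading table, off the fence and askew, its long side roughly along the feed direction
- label_roll: white paper label roll, 68 mm across, 40 mm high, standing on the bench beside the fence; origin in the middle of its underside; leave alone
- torque_driver: blue-handled torque screwdriver, 172 mm long, 33 mm thick, lying on the bench near its front edge; origin under its middle, long along its y; leave alone
- hex_keys: red hex key holder, 83 x 62 x 20 mm, on the bench to the left, near the torque driver (a like one stands far off beside the press); origin in the middle of its underside; leave alone
- small_carton: small closed brown carton, 62 x 92 x 54 mm, on the bench behind to the left; origin in the middle of its underside; leave alone
There are look-alikes about, which are no part of the job. Of the things that look like the part that bears block_center, the larger one is meant.

How it is judged:
By the outcome, as a careful person would: the job done as asked, in the order asked, and still so for the second after the job is handed in, with the robot touching nothing.
It also fails if it takes over 42 s, if anything falls off the work surface, if the arm or the gripper's body presses on something with over 40 N, if the wrist force passes 120 N, or if a joint passes its speed limit or range.

ROBOT

A 6-joint arm with a two-finger parallel gripper is mounted at the origin on a cart in front of the work surface, level with it; the furniture and walls round the work are solid. World frame = base frame: x ahead of the robot, y to its left, z up, the work surface at z = 0. Lengths are in m, angles in degrees, forces in N, time in s.
With the tool pointing down it reaches from about 0.3 to 0.85 m from the base axis. Payload 5.4 kg.
Tool frame: the origin (TCP) lies at the very end of the fingers, on their centre line; the grasp point (between the pads) lies 19 mm behind it; z points along the fingers, y is the direction in which the jaws open and shut (so a half turn about z gives the same grasp; the last joint's range is limited). The gripper opens to 85 mm and grips with 20 to 120 N. Pads are 22 mm wide; open, the fingers measure 114 mm over their backs; the gripper's body (76 mm by 85 mm) begins 54 mm behind the grasp point. The pads swing forward as they close: fully open they stand 13 mm farther back than shut.
Start: joints at [-88.241, 9.076, 91.501, -0, 79.423, -12.038], TCP at [0.137, -0.558, 0.192] pointing down, gripper open.
Joint ranges: [-166.64, 166.64], [-54.1, 131.32], [10.49, 154.53], [-73.88, 253.88], [9.74, 151.15], [-171.62, 171.62]. Speed limits (degrees/s): [147.25, 147.25, 180, 180, 180, 180].

INTERFACE

Orientations are given as [roll, pitch, yaw] about the fixed x, y, z axes, in that order (R = Rz(yaw) Ry(pitch) Rx(roll)).
In Python, from cell import robot gives the robot as it stands.
- The arm moves only by the tool carry_out, never from a script. Its argument "series" is a list of rows, each a list of 7 numbers: the turn, a rotation vector about the world's x, y, z in rad, then the shift along the world's x, y, z in cm, then the finger opening in cm, from 0 to 8.54. A call has 1 to 20 rows; each row shifts and turns the commanded pose from where the row before left it; what a row does not reach is not made up. A row lasts 1/10 s, in which the tool goes at most 50 mm and 8.59 degrees, less where a joint would pass 70% of its speed; a pose out of reach is approached as far as the arm can. A call with a gripper value outside its range is refused whole. The fingers move at their own pace and stop on an object; the grip force is fixed at half the most. Time passes only in rows, so rows that do not move let the fingers close. It gives the time, the measured TCP pose, the force and the opening at its end, in the units of the state.
- robot.read_state(): the state, without advancing time (a new reading comes with each control period).
- robot.camera(name): name is "scene" or "top" or "wrist"; returns (picture, depth): 420x560x3 uint8, blue, green, red; 420x560 float32, m along the optical axis (not along the pixel's ray), 0 where there is no reading.
- robot.camera_info(name): a dict with "intrinsics" (3x3 intrinsics, pixels), "position" and "orientation" of the camera in the world; the wrist camera has in their place "hand_eye" (4x4, takes a point from camera to tool coordinates, whose origin is the TCP and whose axes are the flange's). Camera axes: x right, y down, z forward; pixel columns grow to the right and rows downward; lengths in m; the calibration is good to about 2 mm. A picture is of the moment at which its call begins: read the wrist's pose just before it. camera_info takes no time and is no camera call.
- robot.sign_off(): hands the job in, once; it reports no verdict.
Trained networks look in the newest picture that a camera, given by its name, has taken for a name from the list of things; names that differ only in an ending like _2 or _b are one class to them, and where a whole thing is asked for, a point or a joint stands for the part that bears it (a point fixed in the world has none). Each returns a list of dicts, best first, with "conf" (0 to 1); they miss things now and then, are a little off and sometimes report something else, mostly with a low value. They report only what shows in the picture. A call takes as long as a camera call. They do not tell look-alikes from the thing itself.
- robot.recognise(camera, thing): "box" ([left, top, width, height] in pixels, round what is visible of it).
- robot.cut_out(camera, thing): "pixels" (420x560 bool, what is visible of it) and "box" ([left, top, width, height] in pixels, round what is visible of it).
The state is a dict: "time": time; "joints": joint angles; "qd": joint speeds; "joint_torque": joint torques, N m; "tool_pos": TCP position; "ee_rot": TCP orientation; "wrist_force": force on the tool from outside, world axes, zero at the start; "wrist_torque": the same for the moment, N m; "opening": opening from 0.0 (shut) to 1.0 (fully open).
Only numpy, scipy, OpenCV 4.12 (cv2) and the standard library are available. Lean on these libraries where they do the work, as an engineer would, in place of code of your own. Each camera call takes 0.05 s, during which the arm holds its last target.

## Working session

There is one attempt and no reset: what is moved stays moved. The work goes in short steps, Python scripts to look and compute and a tool call to move; the robot and the scene stay as the last step left them, time stands still between calls to the robot, and variables do not carry over. Pictures are saved under pics/ and viewed, and the job is handed in when it is done.

Besides the shell and the picture viewer there is one more tool, called after "Emit:" by a JSON object that holds its "method" and its "body". carry_out: Moves the arm, as the interface text tells. Its arguments: {"type":"object","properties":{"series":{"type":"array","items":{"type":"array","items":{"type":"number"}}}},"required":["series"]}

```bash
ls; mkdir -p pics; cat > h.py <<'E'
import numpy as np, cv2
from cell import robot
from scipy.spatial.transform import Rotation as R
def Rm(o):
    o=np.array(o,float)
    if o.shape==(3,3): return o
    if o.shape==(4,): return R.from_quat(o).as_matrix()
    return R.from_euler('xyz',o,degrees=True).as_matrix()
def pose(name):
    i=robot.camera_info(name); K=np.array(i['intrinsics'])
    if 'hand_eye' in i:
        s=robot.read_state(); T=np.eye(4); T[:3,:3]=Rm(s['ee_rot']); T[:3,3]=s['tool_pos']
        T=T@np.array(i['hand_eye']); return K,T
    T=np.eye(4);T[:3,:3]=Rm(i['orientation']);T[:3,3]=i['position'];return K,T
def cloud(name):
    K,T=pose(name); im,d=robot.camera(name)
    v,u=np.mgrid[:d.shape[0],:d.shape[1]]
    P=np.stack([(u-K[0,2])/K[0,0]*d,(v-K[1,2])/K[1,1]*d,d],-1)
    W=P@T[:3,:3].T+T[:3,3]; W[d==0]=np.nan
    return im,d,W,K,T
def proj(p,K,T):
    q=(np.atleast_2d(p)-T[:3,3])@T[:3,:3]; q=q@K.T; return q[:,:2]/q[:,2:]
E
python3 - <<'E'
from h import *
print(robot.read_state())
for n in ("scene","top","wrist"):
    print(robot.camera_info(n))
    im,d,W,K,T=cloud(n); cv2.imwrite(f'pics/{n}0.png',im); np.savez(f'{n}0.npz',im=im,W=W,K=K,T=T)
    for t in ("return_box","block_center","flap","label_roll","torque_driver"):
        for r in robot.recognise(n,t): print(n,t,r)
E
```

```text
pics
{'time': 0.0, 'joints': array([-8.82420441e+01,  9.11519732e+00,  9.15743000e+01,  2.17031543e-03,
        7.94226879e+01, -1.20379555e+01]), 'qd': array([ 0.02307799, -0.05202204, -0.11004308, -0.01458437, -0.01756381,
       -0.03001954]), 'joint_torque': array([-2.43145740e-03, -3.96010673e+01, -3.31423295e+01, -4.28463545e-04,
        8.49411765e-03, -3.67400651e-05]), 'tool_pos': array([ 0.13708641, -0.55771061,  0.19107342]), 'ee_rot': array([-1.79890727e+02, -2.54830475e-02,  1.37954866e+01]), 'wrist_force': array([ 0.16328559, -0.21169735,  0.01186586]), 'wrist_torque': array([ 0.02955099, -0.02990815, -0.03213952]), 'opening': 1.0000409661512737}
{'intrinsics': array([[443.61748714,   0.        , 283.52539772],
       [  0.        , 443.61748714, 210.36036542],
       [  0.        ,   0.        ,   1.        ]]), 'position': array([-0.29683585,  0.58332566,  0.51392357]), 'orientation': array([-116.25314076,   -0.56129203, -116.67320989])}
scene return_box {'box': [242.2, 179.4, 135.2, 61.1], 'conf': 0.91}
scene block_center {'box': [417.5, 229.1, 27.9, 18.3], 'conf': 0
[... 666 characters left out ...]
335.1, 159.7, 30.1, 30.6], 'conf': 0.58}
top torque_driver {'box': [195.9, 276.4, 76.6, 18.1], 'conf': 0.63}
top torque_driver {'box': [333.4, 161.2, 31.1, 28.5], 'conf': 0.57}
{'intrinsics': array([[302.24684748,   0.        , 273.33047001],
       [  0.        , 302.24684748, 211.38505935],
       [  0.        ,   0.        ,   1.        ]]), 'hand_eye': array([[-3.41456292e-04, -9.64673421e-01, -2.63448429e-01,
         6.61471199e-02],
       [ 9.99999934e-01, -3.62965617e-04,  3.29742478e-05,
        -6.67269112e-04],
       [-1.27432102e-04, -2.63448400e-01,  9.64673481e-01,
        -1.81879080e-01],
       [ 0.00000000e+00,  0.00000000e+00,  0.00000000e+00,
         1.00000000e+00]])}
```

View pics/top0.png

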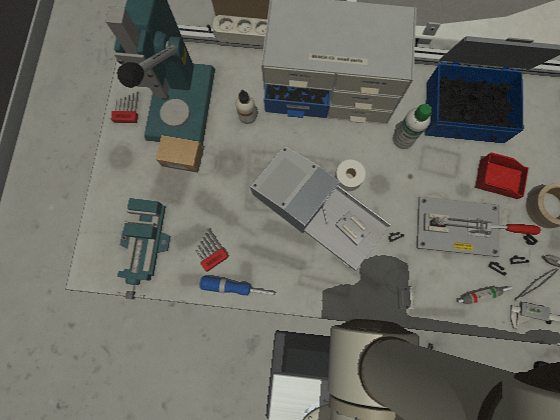

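View pics/scene0.png

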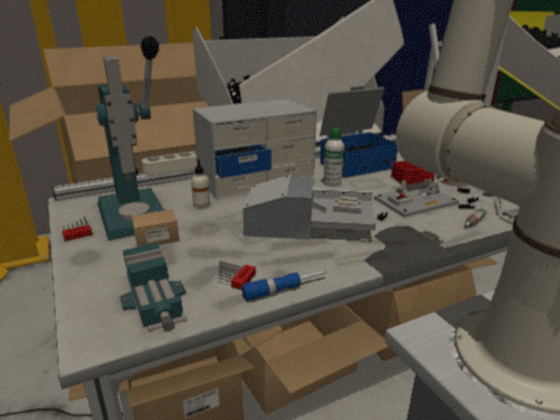

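View pics/wrist0.png

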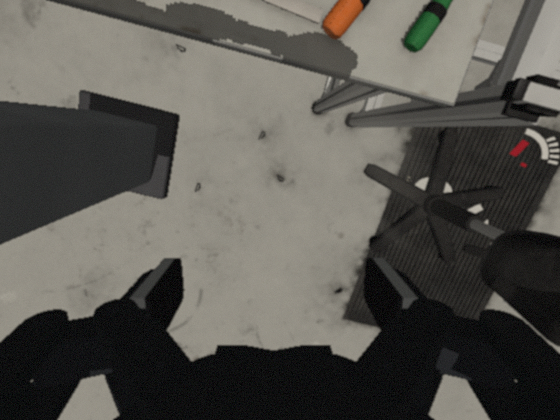

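The top view shows the return box at about (250–390, 146–273), with its table to the lower right and the block at about (353, 228). The label roll is at (351, 174). Next I'll measure the box pose.

```bash
python3 - <<'E'
from h import *
z=np.load('top0.npz'); im,W,K,T=z['im'],z['W'],z['K'],z['T']
c=im[135:285,235:405]; cv2.imwrite('pics/zoom.png',cv2.resize(c,None,fx=4.5,fy=4.0,interpolation=cv2.INTER_CUBIC)[:600,:800])
sub=W[140:280:8,240:400:8,2]*1000
np.set_printoptions(linewidth=200,suppress=True)
print(np.round(sub))
m=(np.abs(W[...,2]-0.05)<0.004); m[:130]=0;m[290:]=0;m[:,:230]=0;m[:,410:]=0
p=W[m]; print(len(p),p.mean(0)); 
r=cv2.minAreaRect((p[:,:2]*1000).astype(np.float32)); print(r)
m=(W[...,2]>0.03); m[:130]=0;m[290:]=0;m[:,:230]=0;m[:,410:]=0
E
```

```text
[[ -1.  -1.   1.   1.   2.   1.  -1.   1.   1.   2.   2.   0.   0.  -0.   4.   3.   1.   3.  -1.   1.]
 [  1.   4.  -2.   1.   2.  -0.  80.  -1.   2.   1.  -1.   0.   1.  -2.   3.  -2.  -0.  -1.  -2.   1.]
 [  0.   1.   0.   1.   1.  79.  85.  90.   0.   3.  -2.   0.   2.   1.   2.  -2.   1.  -3.   3.   0.]
 [  2.   3.  -2.   1.  78.  81.  88.  93. 100. 106.   2.   1.  -3.  38.  41.  42.  -0.   1.   0.   1.]
 [  1.   1.   0.  77.  83.  88.  91.  98. 105. 110. 108.   0.  40.  37.  18.  39.  -2.   1.  -2.   1.]
 [  3.  -3.  77.  81.  86.  93.  99. 106. 106. 108. 108. 111. 108.  39.  41.  42.   0.  -1.   0.  -1.]
 [ -1.   0.  81.  88.  92.  96. 102. 107. 109. 109. 108. 108.  61.  17.  21.   2.   3.   1.   3.  -0.]
 [  3.   1.  17.  91.  93. 101. 106. 110. 108. 110. 109.  99.  54.  53.  73.  -4.   0.   0.  -1.   2.]
 [  1.   1.   1.  -1.  70. 106. 111. 108. 107. 109. 106.  52.  48.  52.  51.  69.   3.  -2.   2.  -1.]
 [ -1.   2.  -1.  -2.   1.  52. 108. 107. 109. 109.  48.  51.  49.  50.  49.  49.  59.  -4.   2.  -2.]
 [  1.   2.  -0.  -1.  -0.   1.  29. 100. 107.  50.  52.  50.  47.  67
[... 191 characters left out ...]
.  49.  51.  52.  69.  64.  49.  47.   1.   2.]
 [  1.  -3.   2.   0.   0.   3.  -0.   0.   1.   1.   0.  52.  50.  53.  50.  49.  49.  -1.  -1.   1.]
 [ -0.  -0.   2.   0.   2.   1.   1.   2.  -2.   0.  -1.   0.  51.  50.  49.  49.  49.   1.   2.   4.]
 [  1.   0.   2.   0.   1.  -0.  -1.   1.   0.  -0.  -1.   0.   2.  49.  52.  49.  -1.   1.  -2.   2.]
 [  1.  -0.   2.   3.   1.   2.   1.  -2.  -0.   0.  -1.   1.  -1.  -3.  40.   1.   0.   1.  -0.   0.]
 [  1.   2.   1.   2.   1.   1.  -2.   2.  -1.  -0.   3.   1.   5.  -0.   1.   3.   1.  -1.   1.  -2.]]
2872 [0.48263754 0.03543764 0.05021022]
((610.1698608398438, 43.351806640625), (301.2885437011719, 330.662353515625), 58.12407302856445)
```

View pics/zoom.png

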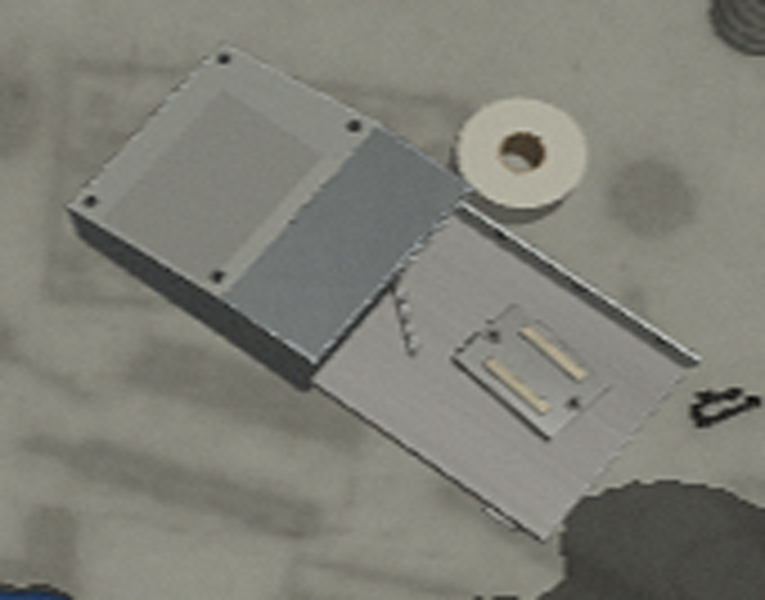

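```bash
cat > fit.py <<'E'
from h import *
from scipy.optimize import minimize
z=np.load('top0.npz'); im,W,K,T=z['im'],z['W'],z['K'],z['T']
P=W[130:290,230:410].reshape(-1,3); P=P[~np.isnan(P[:,0])]
# rays for side wall pixels fall on footprint edge; ok
sig=lambda t:1/(1+np.exp(-np.clip(t/0.0012,-50,50)))
def tobox(p,q):
    c,s=np.cos(p[2]),np.sin(p[2]); d=q[:,:2]-p[:2]
    return np.c_[c*d[:,0]+s*d[:,1],-s*d[:,0]+c*d[:,1]]
hi=P[:,2]>0.045; hh=P[:,2]>0.085
def soft(p,q,a,b,c,d):
    l=tobox(p,q); return sig(l[:,0]-a)*sig(b-l[:,0])*sig(l[:,1]-c)*sig(d-l[:,1])
def cost(p):
    m=soft(p,P,-.146,.156,-.0295,.0965); 
    e=((m-hi)**2).sum()
    l=tobox(p,P); k=l[:,0]<.06
    e+=((soft(p,P[k],0,.5,-.0295,.0965)-(P[k,2]>.085)*1.)**2).sum()
    return e
best=None
for yaw in np.radians([50,58,66]):
    for cx,cy in [(.56,.07),(.54,.09)]:
        r=minimize(cost,[cx,cy,yaw],method='Nelder-Mead',options=dict(maxiter=2000,xatol=1e-5,fatol=1e-3,initial_simplex=None))
        r=minimize(cost,r.x,method='Nelder-Mead')
        if best is None or r.fun<best.fun: best=r
print(best.x,np.degrees(best.x[2]),best.fun,hi.sum())
p=best.x
l=tobox(p,P)
t=(l[:,0]<-.01)&(l[:,0]>-.14)&(l[:,1]>-.02)&(l[:,1]<.09)
print('table z',np.median(P[t,2]))
print('fence pts',l[(P[:,2]>.068)&(l[:,0]<-.01)&(l[:,1]<-.015)][:,1].round(4)[:60:3])
b=t&(P[:,2]>.0585)&(l[:,0]<-.04)
q=l[b]; r=cv2.minAreaRect((q*1000).astype(np.float32)); print('block in box',q.mean(0),r,len(q))
a=t&(P[:,2]>.07)&(l[:,0]<-.04);
np.save('box.npy',p)
o=im.copy()
def w(x,y,zz):
    c,s=np.cos(p[2]),np.sin(p[2]); return [p[0]+c*x-s*y,p[1]+s*x+c*y,zz]
for L in ([w(-.146,-.03,.05),w(-.146,.096,.05),w(0,.096,.05),w(0,.097,.108),w(0,-.029,.108),w(0,-.026,.05),w(-.146,-.026,.05)],[w(0,-.029,.108),w(.156,-.029,.072),w(.156,.097,.072),w(0,.097,.108)]):
    cv2.polylines(o,[np.round(proj(L,K,T)*8).astype(int).reshape(-1,1,2)],False,(0,0,255),1,cv2.LINE_AA,3)
cv2.imwrite('pics/fit.png',cv2.resize(o[135:285,235:405],None,fx=4,fy=4,interpolation=cv2.INTER_CUBIC))
E
python3 fit.py
```

```text
[0.55059481 0.07500285 1.02421929] 58.68344241815368 519.4351773047215 7898
table z 0.050836315847250235
fence pts [-0.2277 -0.2232 -0.2222 -0.2225 -0.2238 -0.2229 -0.2205 -0.2226 -0.222
 -0.2229 -0.2221 -0.2216 -0.2218 -0.2211 -0.2213 -0.221  -0.2206 -0.2227
 -0.2222 -0.2213]
block in box [-0.08386279  0.0293181 ] ((-84.02497100830078, 28.185213088989258), (45.140140533447266, 65.79552459716797), 82.5694351196289) 597
```

```bash
sleep 0.1
```

```text
(no output)
```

View pics/fit.png

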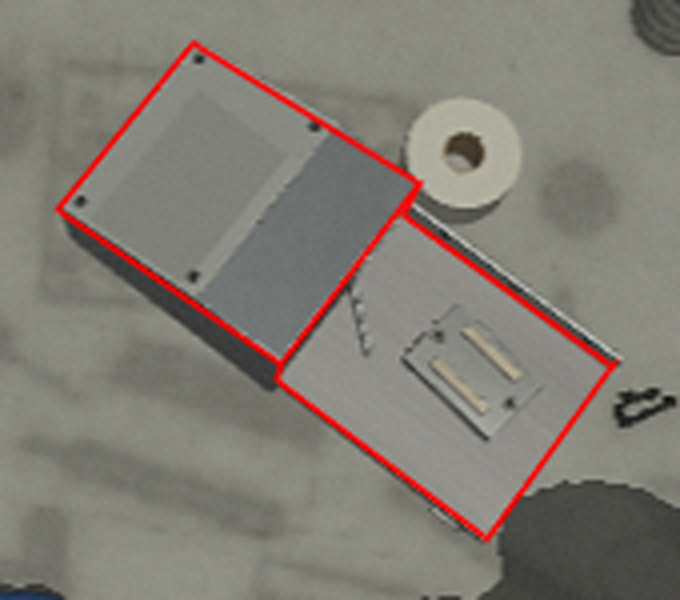

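The fitted box outline lies on the picture. The slot middle is at (0.5506, 0.0750), yaw 58.7°. The block centre in the box frame is about (-84, +28) mm, measuring 45 x 66, with its nose turned 7° towards the fence. I'll move to hover left of the block, with the jaw axis along the feed direction.

Emit:
{"method": "carry_out", "body": {"series": [[0,0,-0.0463,1.77,3.55,0.2,3],[0,0,-0.0463,1.77,3.55,0.2,3],[0,0,-0.0463,1.77,3.55,0.2,3],[0,0,-0.0463,1.77,3.55,0.2,3],[0,0,-0.0463,1.77,3.55,0.2,3],[0,0,-0.0463,1.77,3.55,0.2,3],[0,0,-0.0463,1.77,3.55,0.2,3],[0,0,-0.0463,1.77,3.55,0.2,3],[0,0,-0.0463,1.77,3.55,0.2,3],[0,0,-0.0463,1.77,3.55,0.2,3],[0,0,-0.0463,1.77,3.55,0.2,3],[0,0,-0.0463,1.77,3.55,0.2,3],[0,0,-0.0463,1.77,3.55,0.2,3],[0,0,-0.0463,1.77,3.55,0.2,3],[0,0,-0.0463,1.77,3.55,0.2,3],[0,0,-0.0463,1.77,3.55,0.2,3],[0,0,-0.0463,1.77,3.55,0.2,3],[0,0,0,0,0,0,3],[0,0,0,0,0,0,3]]}}

```text
time: 2.8
tool_pos: [0.4379, 0.0456, 0.226]
ee_rot: [180.0, 0.0, -31.2]
wrist_force: [0.1, -0.6, 0.2]
opening: 0.351
```

```bash
cat > st.py <<'E'
from h import *
p=np.load('box.npy')
def tb(q):
    c,s=np.cos(p[2]),np.sin(p[2]); d=np.asarray(q)[...,:2]-p[:2]
    return np.stack([c*d[...,0]+s*d[...,1],-s*d[...,0]+c*d[...,1]],-1)
def wb(x,y,zz):
    c,s=np.cos(p[2]),np.sin(p[2]); return np.array([p[0]+c*x-s*y,p[1]+s*x+c*y,zz])
def show():
    s=robot.read_state(); t=s['tool_pos']
    f=s['wrist_force']; c,si=np.cos(p[2]),np.sin(p[2])
    print('t',round(s['time'],2),'pos',t.round(4),'box mm',(tb(t)*1000).round(1),'rot',s['ee_rot'].round(1),'Fbox',np.round([c*f[0]+si*f[1],-si*f[0]+c*f[1],f[2]],1),'op',round(s['opening'],3),'j',s['joints'].round(0))
E
cat > look.py <<'E'
from st import *
import sys
show()
n=sys.argv[1]; im,d,W,K,T=cloud(n); cv2.imwrite(f'pics/{sys.argv[2]}.png',im)
if n!='wrist': 
  cv2.imwrite(f'pics/{sys.argv[2]}.png',cv2.resize(im[130:290,230:430],None,fx=3.7,fy=3.7,interpolation=cv2.INTER_CUBIC))
l=tb(W); zz=W[...,2]
m=(l[...,0]>-.14)&(l[...,0]<0.0)&(l[...,1]>-.023)&(l[...,1]<.09)&(zz>.0585)&(zz<.08)
if n=='top' or n=='wrist':
  k,lab,stt,_=cv2.connectedComponentsWithStats(m.astype(np.uint8))
  for i in range(1,k):
    if stt[i,4]>100:
        q=l[lab==i]*1000; print(stt[i,4],cv2.minAreaRect(q.astype(np.float32)),'z',np.percentile(zz[lab==i],[5,95]).round(4))
E
python3 look.py wrist w1
```

```text
t 2.8 pos [0.4379 0.0456 0.226 ] box mm [-83.7  80.9] rot [180.    0.  -31.2] Fbox [-0.5 -0.4  0.2] op 0.351 j [-10. -13. 109.  -0.  84. 111.]
2437 ((-84.76139831542969, 26.985897064208984), (44.0858039855957, 66.16215515136719), 82.6795654296875) z [0.0649 0.0745]
304 ((-16.77469825744629, 52.393775939941406), (53.229164123535156, 33.51774978637695), 89.96714782714844) z [0.0596 0.0778]
```

View pics/w1.png

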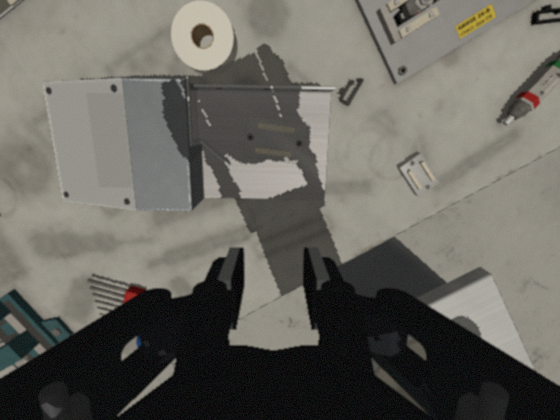

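The wrist view confirms the block at (-85, 27) mm, 44 x 66. The small look-alike is at pixel (415, 173). I'll lower left of the block.

Emit:
{"method": "carry_out", "body": {"series": [[0,0,0,0,0,-4,3],[0,0,0,0,0,-4,3],[0,0,0,0,0,-4,3],[0,0,0,0,0,-3,3],[0,0,0,0,0,-1,3],[0,0,0,0,0,-0.8,3],[0,0,0,0,0,0,3]]}}

```text
time: 3.55
tool_pos: [0.4383, 0.0445, 0.0585]
ee_rot: [-180.0, -0.0, -31.4]
wrist_force: [-0.0, -0.2, -0.2]
opening: 0.349
```

```bash
python3 look.py wrist w2; python3 look.py top t2
```

```text
t 3.55 pos [0.4383 0.0445 0.0585] box mm [-84.4  80. ] rot [-180.    -0.   -31.4] Fbox [-0.2 -0.1 -0.2] op 0.349 j [-10.  -2. 120.  -0.  63. 111.]
9026 ((-84.54037475585938, 26.9337100982666), (44.02998733520508, 66.03125762939453), 82.66694641113281) z [0.0651 0.0744]
1726 ((-16.962562561035156, 55.29034423828125), (59.1423225402832, 33.922210693359375), 89.99729919433594) z [0.0597 0.0786]
t 3.6 pos [0.439  0.0446 0.0592] box mm [-84.   79.5] rot [-1.80e+02 -1.00e-01 -3.13e+01] Fbox [0.3 0.5 0.1] op 0.352 j [-10.  -2. 120.  -0.  63. 111.]
```

View pics/w2.png

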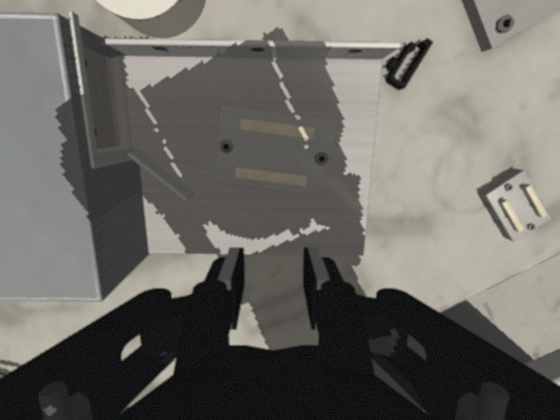

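View pics/t2.png

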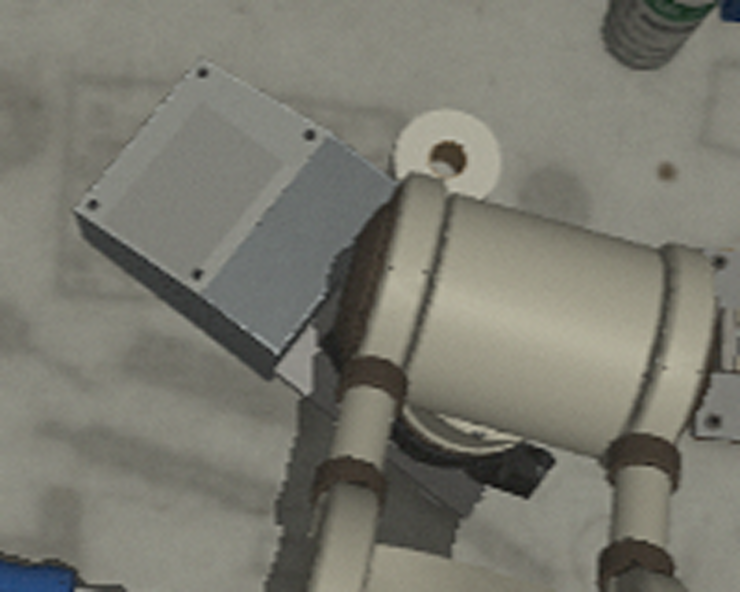

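The fingers stand clear left of the block, whose left edge is at row ~185. I'll push it towards the fence with both fingertips.

Emit:
{"method": "carry_out", "body": {"series": [[0,0,0,0,0,-0.4,3],[0,0,0,0.6,-0.365,0,3],[0,0,0,0.6,-0.365,0,3],[0,0,0,0.5,-0.304,0,3],[0,0,0,0.5,-0.304,0,3],[0,0,0,0.5,-0.304,0,3],[0,0,0,0.5,-0.304,0,3],[0,0,0,0.4,-0.244,0,3],[0,0,0,0,0,0,3]]}}

```text
time: 4.55
tool_pos: [0.4746, 0.0228, 0.0542]
ee_rot: [-180.0, -0.0, -31.3]
wrist_force: [0.1, -0.1, -0.4]
opening: 0.352
```

```bash
python3 look.py wrist w3
```

```text
t 4.55 pos [0.4746 0.0228 0.0542] box mm [-84.1  37.8] rot [-180.    -0.   -31.3] Fbox [-0.  -0.2 -0.4] op 0.352 j [-12.   3. 114.  -0.  62. 109.]
7610 ((-84.58317565917969, 26.772052764892578), (44.291561126708984, 65.98625183105469), 82.50503540039062) z [0.0649 0.0744]
1643 ((-16.941116333007812, 49.44725799560547), (48.30878448486328, 33.868446350097656), 89.98135375976562) z [0.0595 0.0787]
```

View pics/w3.png

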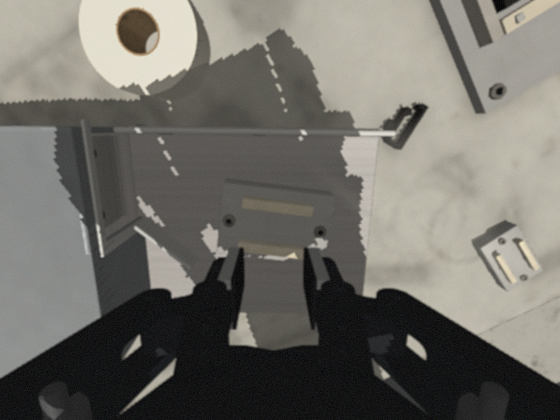

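The block has not moved and no force shows, so the partly open tips may be passing above it. I'll measure the fingertip height from depth.

```bash
python3 - <<'E'
from st import *
im,d,W,K,T=cloud('wrist'); show()
l=tb(W)*1000
for v in range(240,330,8):
    print(v,[tuple(np.round([*l[v,u],W[v,u,2]*1000],0).astype(int)) if d[v,u]>0 else None for u in (222,230,238,243,305,312,320)])
E
```

```text
t 4.65 pos [0.4739 0.0232 0.054 ] box mm [-84.1  38.6] rot [180.    0.  -31.3] Fbox [-0.7  0.2  0.3] op 0.35 j [-12.   3. 114.   0.  62. 109.]
240 [(np.int64(-53), np.int64(37), np.int64(65)), (np.int64(-58), np.int64(37), np.int64(66)), (np.int64(-63), np.int64(36), np.int64(66)), (np.int64(-66), np.int64(35), np.int64(71)), (np.int64(-103), np.int64(37), np.int64(65)), (np.int64(-107), np.int64(37), np.int64(65)), (np.int64(-112), np.int64(37), np.int64(66))]
248 [(np.int64(-53), np.int64(42), np.int64(66)), (np.int64(-63), np.int64(28), np.int64(99)), (np.int64(-67), np.int64(29), np.int64(98)), (np.int64(-69), np.int64(29), np.int64(97)), (np.int64(-99), np.int64(28), np.int64(99)), (np.int64(-103), np.int64(28), np.int64(100)), (np.int64(-112), np.int64(42), np.int64(65))]
256 [(np.int64(-50), np.int64(53), np.int64(51)), (np.int64(-64), np.int64(28), np.int64(109)), (np.int64(-68), np.int64(28), np.int64(109)), (np.int64(-69), np.int64(32), np.int64(99)), (np.int64(-99), np.int64(31), np.int64(103)), (np.int64(-101), np.int64(28), np.int64(110)), (np.int64(-105), np.int64(28), 
[... 2180 characters left out ...]
(-106), np.int64(97), np.int64(49)), (np.int64(-99), np.int64(42), np.int64(132)), (np.int64(-97), np.int64(23), np.int64(160))]
320 [(np.int64(-70), np.int64(22), np.int64(165)), None, (np.int64(-52), np.int64(138), np.int64(0)), (np.int64(-57), np.int64(138), np.int64(-1)), (np.int64(-112), np.int64(138), np.int64(0)), (np.int64(-99), np.int64(46), np.int64(132)), (np.int64(-97), np.int64(22), np.int64(165))]
328 [(np.int64(-71), np.int64(22), np.int64(169)), (np.int64(-67), np.int64(46), np.int64(137)), None, (np.int64(-57), np.int64(146), np.int64(0)), (np.int64(-112), np.int64(146), np.int64(1)), (np.int64(-99), np.int64(49), np.int64(132)), (np.int64(-96), np.int64(23), np.int64(168))]
```

```bash
python3 - <<'E'
from st import *
im,d,W,K,T=cloud('scene'); show()
s=robot.read_state(); t=np.array(s['tool_pos'])
cv2.imwrite('pics/s3raw.png',im)
q=proj([t,t+[0,0,.04]],K,T); print(q)
for a in proj([t,t+[0,0,.04]],K,T): cv2.circle(im,(int(a[0]*1),int(a[1])),1,(0,0,255),-1)
u,v=map(int,q[0]); c=im[v-70:v+50,u-80:u+80]
cv2.imwrite('pics/s3.png',cv2.resize(c,None,fx=5,fy=5,interpolation=cv2.INTER_CUBIC))
E
```

```text
t 4.7 pos [0.4738 0.0233 0.054 ] box mm [-84.1  38.8] rot [180.    0.  -31.3] Fbox [-0.2  0.7  0.2] op 0.352 j [-12.   3. 115.   0.  62. 109.]
[[347.06045615 209.52452816]
 [348.3212572  194.05191602]]
```

View pics/s3.png

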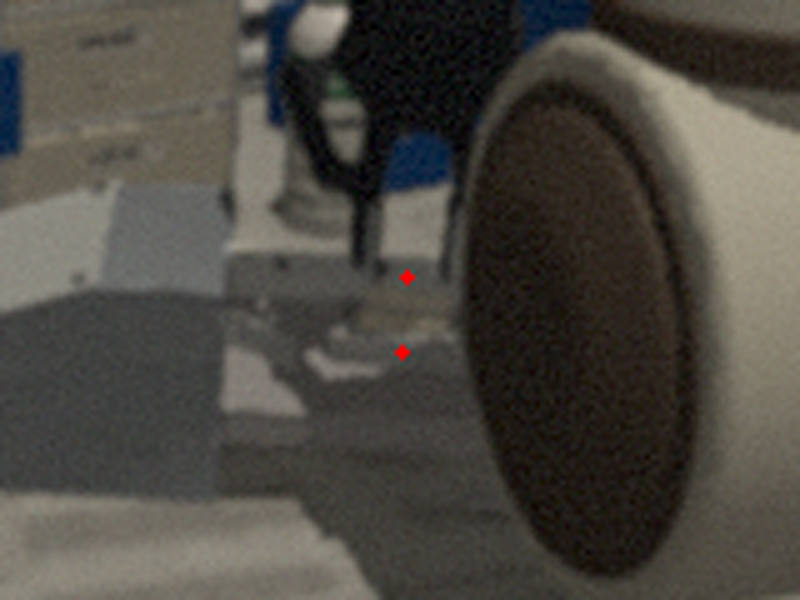

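The scene view confirms it: the real fingertips (pixel ~(365, 262) in the crop) end roughly 40 mm above the reported TCP (lower red dot). So the tips have been passing above the block. I'll back off left, lower part way and measure the tips again.

Emit:
{"method": "carry_out", "body": {"series": [[0,0,0,-1.2,0.73,0,3],[0,0,0,-1.2,0.73,0,3],[0,0,0,-1.1,0.669,0,3],[0,0,0,0,0,-0.8,3],[0,0,0,0,0,-0.8,3],[0,0,0,0,0,0,3]]}}

```text
time: 5.3
tool_pos: [0.4381, 0.0445, 0.0366]
ee_rot: [179.9, 0.1, -31.3]
wrist_force: [-0.6, -0.4, 0.3]
opening: 0.35
```

```bash
cat > tip.py <<'E'
from st import *
im,d,W,K,T=cloud('wrist'); show()
cv2.imwrite('pics/tip.png',im)
l=tb(W)*1000
for u in (228,232,236,240,308,312,316):
    col=W[200:330,u,2]*1000; zt=tb(robot.read_state()['tool_pos'])*1000
    # finger front pixels: y within 14 of tcp
    f=(np.abs(l[200:330,u,1]-(zt[1]-10))<4)&(col>60)&(np.abs(l[200:330,u,0]-zt[0])<40)
    if f.any():
        i=np.where(f)[0]; print(u,'first row',200+i[0],'z',col[i[0]].round(1),'prev z',col[i[0]-1].round(1))
E
python3 tip.py; python3 - <<'E'
from st import *
im,d,W,K,T=cloud('scene'); t=np.array(robot.read_state()['tool_pos'])
for k in (0,.02,.04):
    a=proj([t+[0,0,k]],K,T)[0]; cv2.circle(im,(int(a[0]),int(a[1])),1,(0,0,255),-1)
u,v=map(int,proj([t],K,T)[0]); c=im[v-70:v+50,u-80:u+80]
cv2.imwrite('pics/s4.png',cv2.resize(c,None,fx=5,fy=5,interpolation=cv2.INTER_CUBIC))
E
```

```text
t 5.35 pos [0.4386 0.0444 0.0372] box mm [-84.4  79.8] rot [ 1.80e+02  1.00e-01 -3.13e+01] Fbox [-0.3 -0.5 -0.1] op 0.35 j [-10.  -0. 120.  -0.  60. 111.]
228 first row 251 z 84.6 prev z 49.1
232 first row 247 z 80.6 prev z 50.1
236 first row 247 z 79.7 prev z 50.0
240 first row 247 z 80.2 prev z 51.1
308 first row 247 z 80.2 prev z 50.3
312 first row 247 z 81.2 prev z 50.9
316 first row 247 z 79.8 prev z 51.0
```

View pics/s4.png

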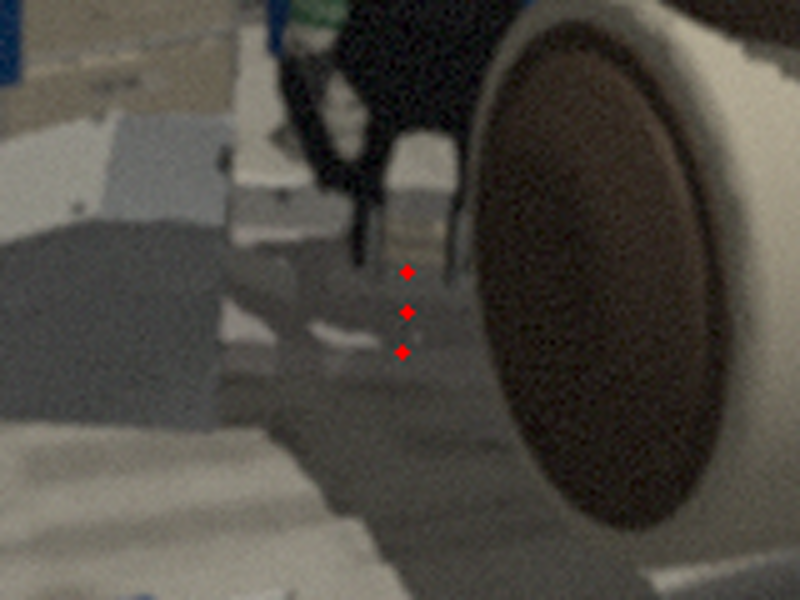

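View pics/tip.png

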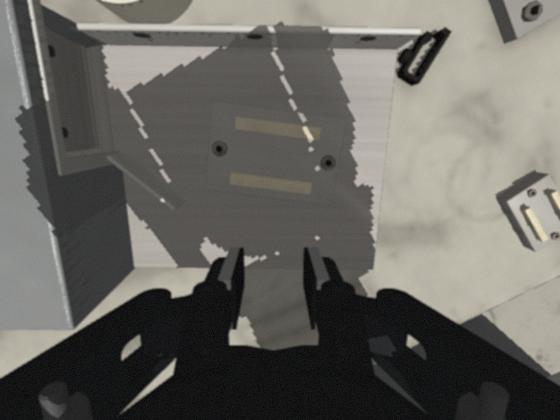

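Both views agree that the tip is at z≈0.080 with the TCP reading 0.037, an offset of about 42.5 mm. Lowering 24 mm more puts the tips about 6 mm above the table. Then I'll push.

Emit:
{"method": "carry_out", "body": {"series": [[0,0,0,0,0,-1,3],[0,0,0,0,0,-0.8,3],[0,0,0,0,0,-0.4,3],[0,0,0,0,0,-0.2,3],[0,0,0,0,0,0,3]]}}

```text
time: 5.9
tool_pos: [0.4387, 0.0446, 0.0137]
ee_rot: [180.0, 0.0, -31.3]
wrist_force: [-0.5, -0.2, -0.7]
opening: 0.348
```

```bash
python3 tip.py
```

```text
t 5.95 pos [0.439  0.0445 0.0141] box mm [-84.1  79.5] rot [180.    0.  -31.3] Fbox [-1.2 -0.2  0.2] op 0.352 j [-10.   3. 121.   0.  57. 111.]
228 first row 251 z 62.0 prev z 51.2
232 first row 250 z 61.2 prev z 59.6
236 first row 249 z 60.2 prev z 59.0
240 first row 249 z 60.7 prev z 59.0
308 first row 250 z 61.5 prev z 59.9
312 first row 249 z 60.7 prev z 58.6
316 first row 249 z 60.7 prev z 59.2
```

Emit:
{"method": "carry_out", "body": {"series": [[0,0,0,0.6,-0.365,0,3],[0,0,0,0.5,-0.304,0,3],[0,0,0,0.4,-0.244,0,3],[0,0,0,0.4,-0.244,0,3],[0,0,0,0.4,-0.244,0,3],[0,0,0,0,0,0,3]]}}

```text
time: 6.55
tool_pos: [0.4627, 0.0301, 0.0142]
ee_rot: [-180.0, -0.0, -31.3]
wrist_force: [0.9, -0.2, 0.5]
opening: 0.352
```

```bash
python3 look.py wrist w5
```

```text
t 6.55 pos [0.4627 0.0301 0.0142] box mm [-84.   51.7] rot [-180.    -0.   -31.3] Fbox [ 0.3 -0.9  0.5] op 0.352 j [-11.   6. 117.  -0.  57. 110.]
15576 ((-82.4525375366211, 30.757976531982422), (65.97523498535156, 66.94361114501953), 0.10413806140422821) z [0.065  0.0747]
3280 ((-17.031251907348633, 50.1908073425293), (49.47313690185547, 34.06168746948242), 89.99697875976562) z [0.0596 0.0784]
```

View pics/w5.png

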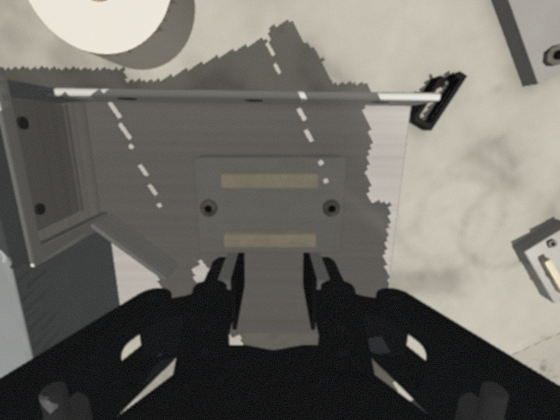

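The block has squared up against both fingertips and is parallel to the fence. I'll push on to the fence, more slowly near the end.

Emit:
{"method": "carry_out", "body": {"series": [[0,0,0,0.4,-0.244,0,3],[0,0,0,0.4,-0.244,0,3],[0,0,0,0.4,-0.244,0,3],[0,0,0,0.4,-0.244,0,3],[0,0,0,0.2,-0.122,0,3],[0,0,0,0.1,-0.061,0,3]]}}

```text
time: 7.2
tool_pos: [0.4812, 0.0188, 0.0141]
ee_rot: [180.0, 0.0, -31.3]
wrist_force: [-2.1, 1.9, 2.2]
opening: 0.348
```

```bash
python3 look.py wrist w6
```

```text
t 7.2 pos [0.4812 0.0188 0.0141] box mm [-84.1  30.1] rot [180.    0.  -31.3] Fbox [0.6 2.8 2.2] op 0.348 j [-12.   8. 114.   0.  57. 109.]
14963 ((-82.41946411132812, 9.750308990478516), (65.49758911132812, 66.16667938232422), 89.9972915649414) z [0.0651 0.0748]
1905 ((-4.743628025054932, 36.91239929199219), (24.000411987304688, 24.864986419677734), 29.317895889282227) z [0.0595 0.0783]
```

View pics/w6.png

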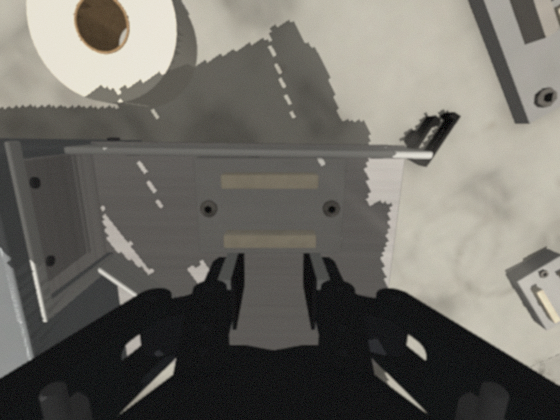

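Emit:
{"method": "carry_out", "body": {"series": [[0,0,0,0.17,-0.104,0,3],[0,0,0,0,0,0,3],[0,0,0,-0.4,0.244,0,3],[0,0,0,-0.4,0.244,0,3],[0,0,0,0,0,2,0],[0,0,0,0,0,2.5,0],[0,0,0,0.1,-1.76,0,0],[0,0,0,0.1,-1.76,0,0],[0,0,0,0.1,-1.76,0,0],[0,0,0,0.1,-1.76,0,0],[0,0,0,0,0,0,0]]}}

```text
time: 8.35
tool_pos: [0.4791, -0.0493, 0.0594]
ee_rot: [180.0, -0.1, -31.4]
wrist_force: [-0.2, -0.8, 0.3]
opening: -0.003
```

```bash
python3 look.py wrist w7; python3 - <<'E'
from st import *
im,d,W,K,T=cloud('wrist'); l=tb(W)*1000; t=tb(robot.read_state()['tool_pos'])*1000
m=(W[...,2]>.08)&(np.abs(l[...,0]-t[0])<40)&(np.abs(l[...,1]-t[1])<20)&(W[...,2]<.16)
for z0 in range(80,160,6):
    k=m&(np.abs(W[...,2]*1000-z0)<3)
    if k.any(): print(z0,k.sum(),(l[k].min(0)-t).round(1),(l[k].max(0)-t).round(1))
E
```

```text
t 8.35 pos [ 0.4791 -0.0493  0.0594] box mm [-143.4   -3.6] rot [ 1.80e+02 -1.00e-01 -3.14e+01] Fbox [-0.8 -0.3  0.3] op -0.003 j [-20.   4. 113.  -0.  63. 101.]
6779 ((-82.41490173339844, -1.9112205505371094), (42.07986831665039, 66.38019561767578), 89.8871078491211) z [0.0651 0.0744]
1942 ((-16.947900772094727, 50.88091278076172), (33.89556121826172, 52.03263473510742), 0.01663878560066223) z [0.0595 0.0783]
104 126 [-12.3 -11.1] [11.8 -5.9]
110 277 [-13.9 -11.3] [12.9 -6. ]
116 342 [-14.  -11.3] [13.2 -5.3]
122 370 [-13.9 -11.5] [13.  -5.9]
128 320 [-14.1 -11.3] [13.1 -6. ]
134 649 [ -7.1 -11.4] [ 6.1 11.7]
140 420 [-28.5 -13.5] [25.1  4.4]
146 1838 [-33.9 -13.7] [33.3 11.9]
152 3231 [-38.7 -13.9] [38.5  9.5]
158 2913 [-39.9 -12.5] [39.9  9.6]
```

View pics/w7.png

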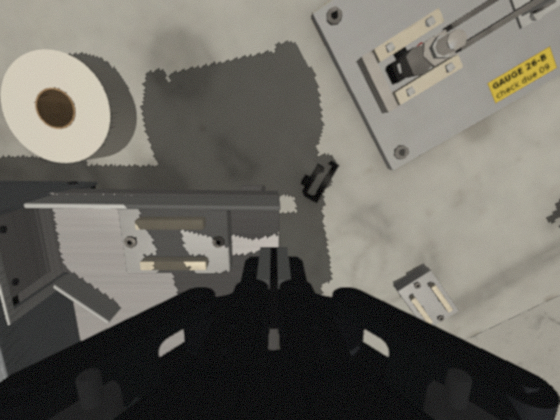

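The block is against the fence at (-82, -4) mm and parallel to it. Shut, the gripper's knuckles are wide along the jaw axis. I'll turn the tool 90° so its slim side faces the slot, then lower behind the block.

Emit:
{"method": "carry_out", "body": {"series": [[0,0,0.131,0,0,0,0],[0,0,0.131,0,0,0,0],[0,0,0.131,0,0,0,0],[0,0,0.131,0,0,0,0],[0,0,0.131,0,0,0,0],[0,0,0.131,0,0,0,0],[0,0,0.131,0,0,0,0],[0,0,0.131,0,0,0,0],[0,0,0.131,0,0,0,0],[0,0,0.131,0,0,0,0],[0,0,0.131,0,0,0,0],[0,0,0.131,0,0,0,0],[0,0,0,0,0,-1.5,0],[0,0,0,0,0,-1.5,0],[0,0,0,0,0,-1,0],[0,0,0,0,0,-0.4,0],[0,0,0,0,0,0,0]]}}

```text
time: 10.15
tool_pos: [0.4783, -0.0471, 0.0147]
ee_rot: [-179.9, 0.0, 58.8]
wrist_force: [0.9, -0.5, 0.4]
opening: 0.003
```

```bash
python3 look.py wrist w8; python3 - <<'E'
from st import *
im,d,W,K,T=cloud('wrist'); l=tb(W)*1000; t=tb(robot.read_state()['tool_pos'])*1000
m=(W[...,2]>.052)&(np.abs(l[...,0]-t[0])<20)&(np.abs(l[...,1]-t[1])<40)&(W[...,2]<.16)
for z0 in range(52,130,4):
    k=m&(np.abs(W[...,2]*1000-z0)<2)
    if k.any(): print(z0,k.sum(),(l[k].min(0)-t).round(1),(l[k].max(0)-t).round(1))
im,d,W,K,T=cloud('scene'); cv2.imwrite('pics/s8.png',cv2.resize(im[150:270,220:420],None,fx=4,fy=4,interpolation=cv2.INTER_CUBIC))
E
```

```text
t 10.15 pos [ 0.4783 -0.0471  0.0147] box mm [-141.9   -1.7] rot [-179.9    0.    58.8] Fbox [ 0.  -1.   0.4] op 0.003 j [-20.   8. 115.   0.  57.  11.]
392 ((-29.482961654663086, 50.89498519897461), (3.949601173400879, 10.487678527832031), 41.798038482666016) z [0.059  0.0675]
15763 ((-82.38006591796875, -1.9030838012695312), (66.04290008544922, 42.20133590698242), 0.022676851600408554) z [0.0651 0.0745]
1067 ((-133.02432250976562, -0.9526033401489258), (5.5973687171936035, 27.202857971191406), 0.516542375087738) z [0.0609 0.079 ]
52 34 [ -2.2 -22.2] [19.2 34.4]
56 53 [ -4.4 -22.1] [19.9 -2. ]
60 157 [ -4.5 -22.2] [19.9 13.1]
64 236 [ -3.7 -22.2] [19.9 13.9]
68 277 [ -4.  -22.1] [20.  14.7]
72 332 [ -4.5 -25. ] [19.9 14.7]
76 565 [ -4.7 -25. ] [20.  14.8]
80 269 [  6.2 -12.3] [11.8 14.7]
84 221 [  6.4 -12.4] [11.9 14.9]
88 148 [10.2 -5.3] [11.8  7.8]
92 564 [-11.3  -9.2] [12.2 12.8]
96 251 [  6.3 -19.4] [13.9 21.7]
100 967 [-12.1 -29.2] [14.3 32.1]
104 1347 [-10.6 -33.1] [14.2 35.3]
108 1922 [ -8.8 -37.6] [14.3 39. ]
112 3108 [ -9.3 -40. ] [13.1 39.8]
116 1493 [ -8.8 -40. ] [15. 40.]
120 1623 [ -8.4 -40. ] [17.7 40. ]
124 2568 [ -6.5 -40. ] [18.1 39.9]
128 3439 [ -7.  -39.9] [18.1 40. ]
```

View pics/w8.png

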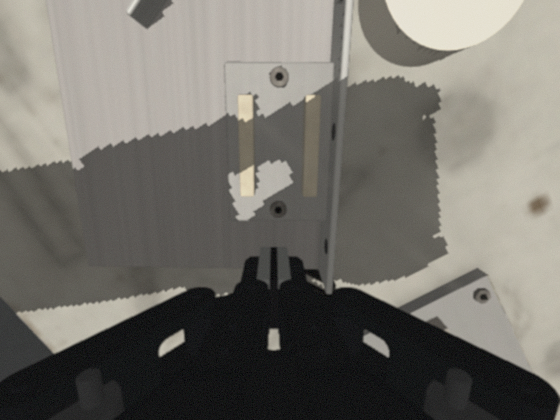

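View pics/s8.png

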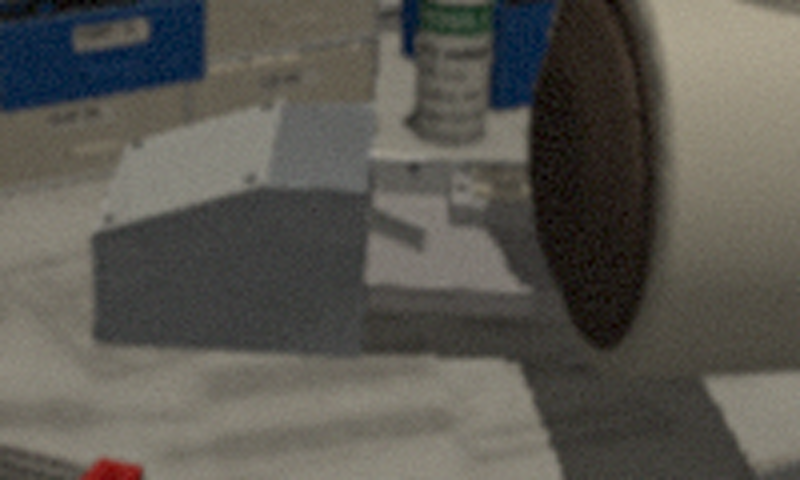

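The fingers stand behind the block with the block flush to the fence (right edge at column ~333, fence ~335). I'll push it along the fence up to the slot.

Emit:
{"method": "carry_out", "body": {"series": [[0,0,0,0.416,0.683,0,0],[0,0,0,0.312,0.513,0,0],[0,0,0,0.312,0.513,0,0],[0,0,0,0.416,0.683,0,0],[0,0,0,0.416,0.683,0,0],[0,0,0,0.416,0.683,0,0],[0,0,0,0.416,0.683,0,0],[0,0,0,0.416,0.683,0,0],[0,0,0,0.26,0.427,0,0],[0,0,0,0,0,0,0]]}}

```text
time: 11.3
tool_pos: [0.5128, 0.0088, 0.0149]
ee_rot: [-180.0, -0.0, 58.8]
wrist_force: [0.1, 0.7, -0.8]
opening: -0.001
```

```bash
python3 look.py wrist w9
```

```text
t 11.3 pos [0.5128 0.0088 0.0149] box mm [-76.3  -2.1] rot [-180.    -0.    58.8] Fbox [ 0.6  0.3 -0.8] op -0.001 j [-13.  12. 109.   0.  58.  19.]
242 ((-0.15478181838989258, 51.79878616333008), (29.020618438720703, 0.20676574110984802), 89.3070297241211) z [0.0594 0.0791]
962 ((-16.170379638671875, 40.55364227294922), (4.060953140258789, 43.83103942871094), 49.19662094116211) z [0.0598 0.069 ]
15176 ((-35.21458435058594, -1.531820297241211), (42.90138626098633, 70.36780548095703), 89.95142364501953) z [0.0651 0.0746]
```

View pics/w9.png

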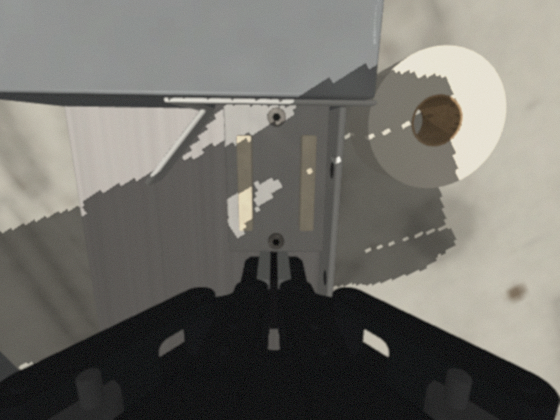

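The block's nose is at the slot, between fence and guide, and straight. I'll push on under the flap.

Emit:
{"method": "carry_out", "body": {"series": [[0,0,0,0.26,0.427,0,0],[0,0,0,0.26,0.427,0,0],[0,0,0,0.26,0.427,0,0],[0,0,0,0.26,0.427,0,0]]}}

```text
time: 11.75
tool_pos: [0.523, 0.0253, 0.015]
ee_rot: [-180.0, -0.0, 58.8]
wrist_force: [-0.4, -1.5, -1.0]
opening: 0.001
```

Emit:
{"method": "carry_out", "body": {"series": [[0,0,0,0.26,0.427,0,0],[0,0,0,0.26,0.427,0,0],[0,0,0,0,0,0,0]]}}

```text
time: 12.05
tool_pos: [0.5286, 0.0341, 0.0152]
ee_rot: [180.0, -0.0, 58.8]
wrist_force: [0.6, -0.7, -0.3]
opening: -0.002
```

```bash
python3 look.py wrist w10
```

```text
t 12.05 pos [0.5286 0.0341 0.0152] box mm [-46.4  -2.5] rot [180.   -0.   58.8] Fbox [-0.3 -0.9 -0.3] op -0.002 j [ -9.  15. 107.   0.  59.  22.]
383 ((-21.393686294555664, 44.402069091796875), (2.4439611434936523, 31.550674438476562), 49.1800537109375) z [0.0616 0.0677]
5520 ((-24.53807830810547, -1.8065128326416016), (42.25092697143555, 31.565671920776367), 89.38402557373047) z [0.0651 0.0754]
```

View pics/w10.png

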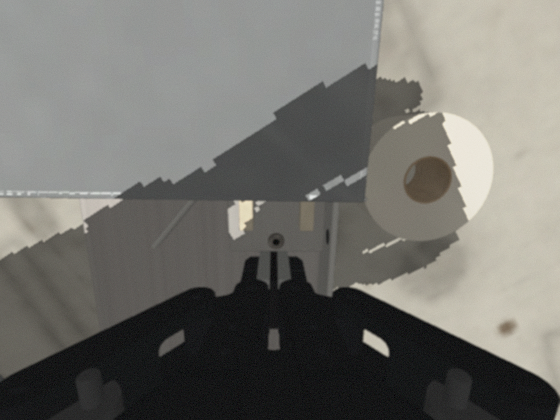

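Emit:
{"method": "carry_out", "body": {"series": [[0,0,0,0.26,0.427,0,0],[0,0,0,0.26,0.427,0,0],[0,0,0,0.26,0.427,0,0],[0,0,0,0,0,0,0],[0,0,0,0,0,0,0]]}}

```text
time: 12.6
tool_pos: [0.536, 0.0466, 0.0151]
ee_rot: [-180.0, -0.0, 58.8]
wrist_force: [-0.1, -0.2, 0.9]
opening: 0.0
```

```bash
python3 look.py wrist w11
```

```text
t 12.6 pos [0.536  0.0466 0.0151] box mm [-31.9  -2.3] rot [-180.    -0.    58.8] Fbox [-0.2 -0.   0.9] op 0.0 j [ -8.  16. 105.   0.  59.  23.]
219 ((-24.80514144897461, 47.382808685302734), (2.3979125022888184, 21.958724975585938), 49.1869010925293) z [0.0657 0.0678]
1293 ((-20.774900436401367, -1.8392105102539062), (10.246920585632324, 42.20315170288086), 0.1719219833612442) z [0.063 0.079]
```

View pics/w11.png

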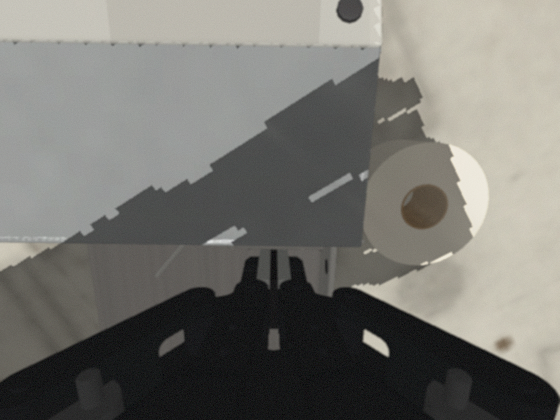

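Emit:
{"method": "carry_out", "body": {"series": [[0,0,0,0.21,0.342,0,0],[0,0,0,0.21,0.342,0,0],[0,0,0,0,0,0,0],[0,0,0,0,0,0,0]]}}

```text
time: 13.05
tool_pos: [0.5401, 0.0533, 0.0151]
ee_rot: [-180.0, -0.0, 58.8]
wrist_force: [0.2, 0.0, -0.2]
opening: 0.0
```

Emit:
{"method": "carry_out", "body": {"series": [[0,0,0,-0.416,-0.683,0,0],[0,0,0,-0.416,-0.683,0,0],[0,0,0,-0.52,-0.854,0,0],[0,0,0,-0.52,-0.854,0,0],[0,0,0,-0.78,-1.281,0,0],[0,0,0,-1.04,-1.709,0,0],[0,0,0,-1.04,-1.709,0,0],[0,0,0,-1.04,-1.709,0.5,0],[0,0,0,0,0,0,0]]}}

```text
time: 13.95
tool_pos: [0.4815, -0.0439, 0.0205]
ee_rot: [180.0, 0.0, 58.6]
wrist_force: [0.5, -0.1, -0.2]
opening: -0.001
```

```bash
python3 look.py wrist w12; python3 look.py top t12; python3 - <<'E'
from st import *
im,d,W,K,T=cloud('scene'); cv2.imwrite('pics/s12.png',cv2.resize(im[150:270,220:420],None,fx=4,fy=4,interpolation=cv2.INTER_CUBIC))
E
```

```text
t 13.95 pos [ 0.4815 -0.0439  0.0205] box mm [-137.5   -2.7] rot [180.    0.   58.6] Fbox [ 0.2 -0.5 -0.2] op -0.001 j [-20.   8. 114.  -0.  58.  12.]
710 ((-26.157949447631836, 47.802825927734375), (3.9374399185180664, 19.793182373046875), 46.48207473754883) z [0.059  0.0676]
725 ((-128.494873046875, -1.9082145690917969), (27.138534545898438, 5.470809459686279), 89.47816467285156) z [0.0654 0.0795]
t 14.0 pos [ 0.482  -0.0429  0.0204] box mm [-136.3   -2.7] rot [180.   -0.   58.6] Fbox [0.6 0.6 0.2] op -0.001 j [-19.   8. 114.   0.  58.  12.]
```

View pics/w12.png

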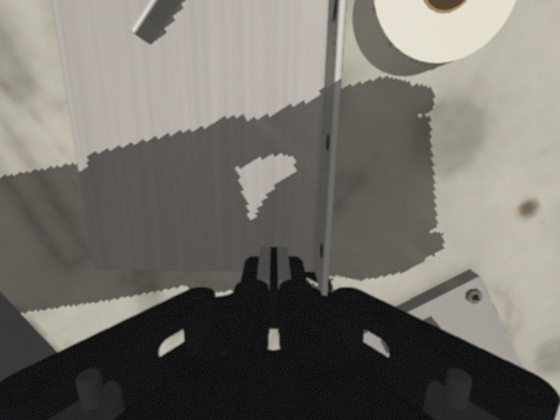

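View pics/t12.png

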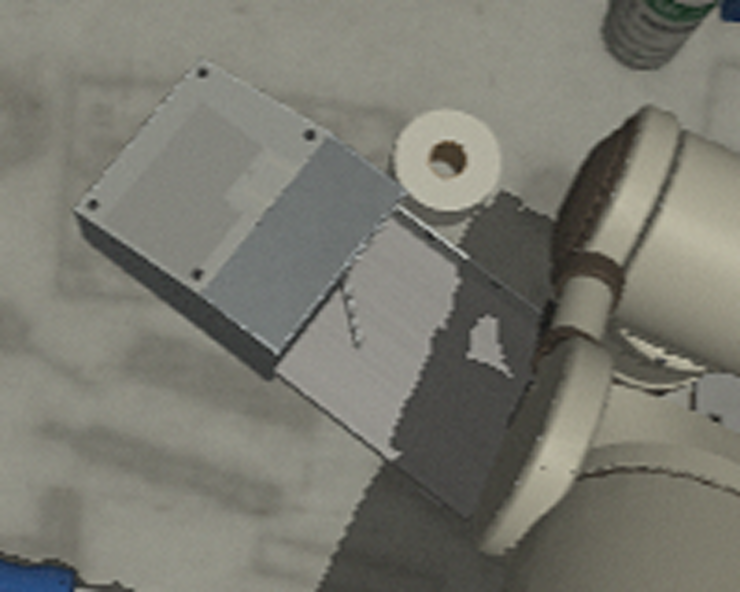

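View pics/s12.png

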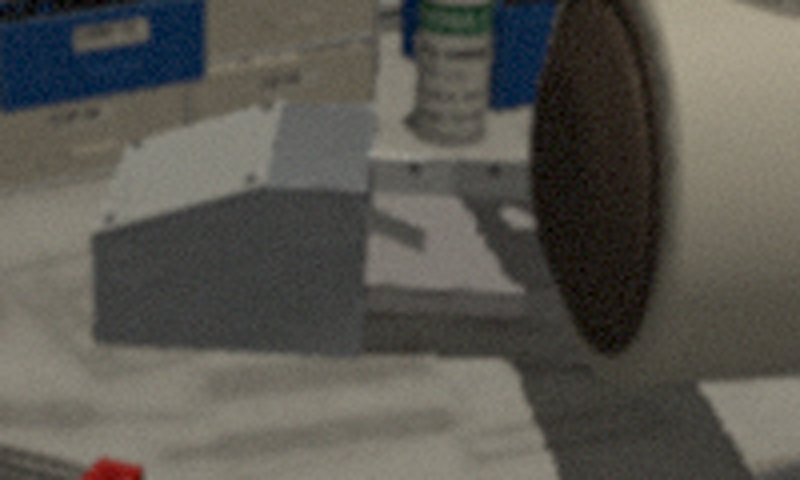

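The table is clear of the block. A lighter patch shows behind the window in the top view at about (250, 185). I'll compare it with the start picture and look at the flap with the wrist camera.

```bash
python3 - <<'E'
from st import *
im,d,W,K,T=cloud('top'); a=np.load('top0.npz')['im']
c=np.hstack([x[140:215,245:325] for x in (a,im)]); c=cv2.resize(c,None,fx=4.8,fy=6,interpolation=cv2.INTER_CUBIC); c=cv2.convertScaleAbs(c,alpha=1.5,beta=-60); cv2.imwrite('pics/cmp.png',c)
E
```

```text
(no output)
```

View pics/cmp.png

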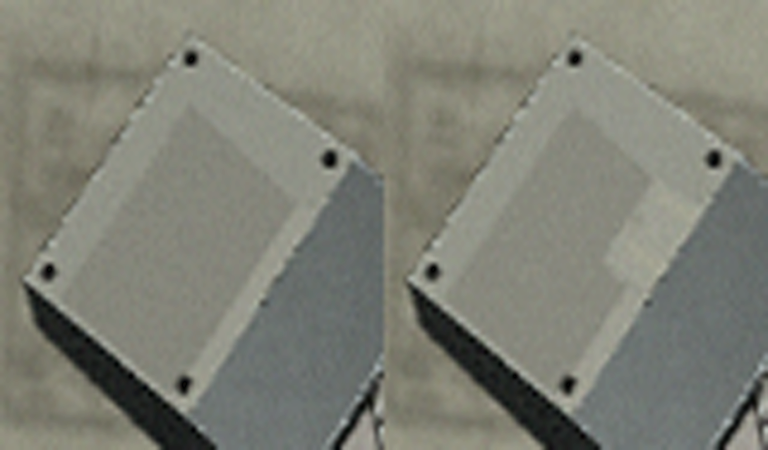

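Emit:
{"method": "carry_out", "body": {"series": [[0.085,-0.052,0,-0.3,-0.5,2,0],[0.085,-0.052,0,-0.3,-0.5,2,0],[0.085,-0.052,0,-0.3,-0.5,2,0],[0.085,-0.052,0,-0.3,-0.5,2,0],[0.085,-0.052,0,0,0,2,0],[0.085,-0.052,0,0,0,2,0],[0,0,0,0,0,0,0]]}}

```text
time: 14.85
tool_pos: [0.4709, -0.0638, 0.1409]
ee_rot: [179.7, -34.3, 58.7]
wrist_force: [0.0, -0.2, -0.2]
opening: 0.002
```

```bash
python3 look.py wrist w13
```

```text
t 14.85 pos [ 0.4709 -0.0638  0.1409] box mm [-160.   -4.] rot [179.7 -34.3  58.7] Fbox [-0.1 -0.1 -0.2] op 0.002 j [-48.  -6. 120.  33.  79. -27.]
683 ((-17.058116912841797, 54.52372741699219), (34.109092712402344, 58.24205017089844), 0.0008388787973672152) z [0.0594 0.0783]
```

View pics/w13.png

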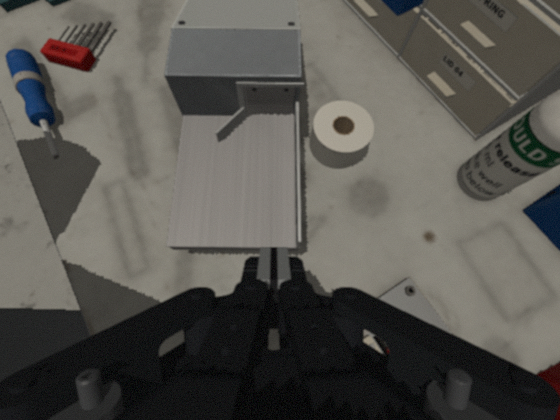

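```bash
python3 - <<'E'
from st import *
im,d,W,K,T=cloud('wrist'); l=tb(W)*1000; z=W[...,2]*1000
m=(np.abs(l[...,1])<20)&(z>54)&(z<100)&(l[...,0]>-10)&(l[...,0]<80)
for z0 in range(54,110,6):
    k=m&(np.abs(z-z0)<3)
    if k.any(): print(z0,k.sum(),np.percentile(l[k][:,0],[5,50,95]).round(1))
cv2.imwrite('pics/flap.png',cv2.resize(im[60:160,160:320],None,fx=5,fy=5,interpolation=cv2.INTER_CUBIC))
E
```

```text
54 83 [7.4 8.6 9.6]
60 128 [8.  8.6 9.6]
66 136 [7.5 8.4 9. ]
72 131 [7.  7.7 8.6]
78 139 [6.5 7.2 8. ]
84 143 [5.4 6.5 7.6]
90 3 [4.1 6.2 6.3]
96 89 [-2.9 -2.1 -1.3]
102 31 [-2.8 -2.3 -0.9]
```

View pics/flap.png

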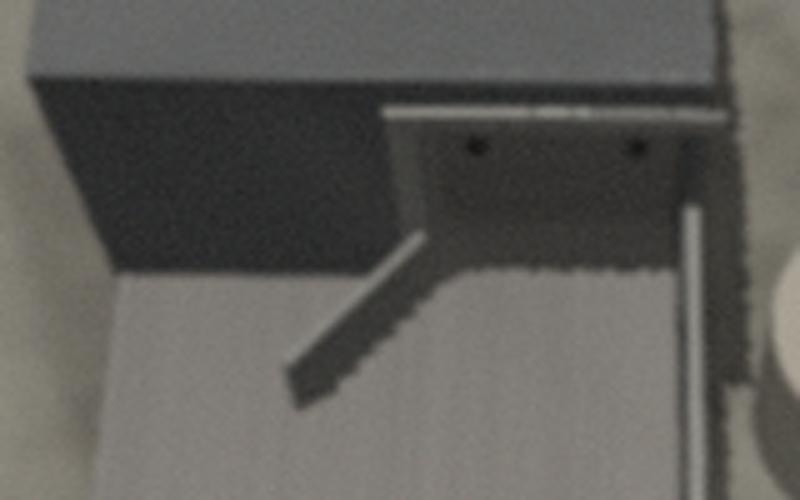

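```bash
python3 - <<'E'
from st import *
im,d,W,K,T=cloud('top'); a=np.load('top0.npz'); g=np.abs(im.astype(int)-a['im']).sum(2)
g=cv2.GaussianBlur(g.astype(np.float32),(3,3),0)
k=np.zeros(g.shape,bool); k[150:215,250:325]=g[150:215,250:325]>18
n,lab,st,c=cv2.connectedComponentsWithStats(k.astype(np.uint8))
for i in range(1,n):
    if st[i,4]>25:
        v,u=np.where(lab==i); print(st[i])
        for z in (.085,.04,.02):
            r=np.linalg.inv(K)@np.stack([u,v,np.ones_like(u)]); r=T[:3,:3]@r
            s=(z-T[2,3])/r[2]; P=(T[:3,3][:,None]+r*s).T; l=tb(P)*1000
            print(z,cv2.minAreaRect(l.astype(np.float32)),l.min(0).round(),l.max(0).round())
        print('depth z',np.nanpercentile(W[v,u,2],[5,50,95]), 'before',np.nanmedian(a['W'][v,u,2]))
# flap plane from wrist
im,d,W,K,T=cloud('wrist'); l=tb(W); z=W[...,2]
m=(np.abs(l[...,1])<.02)&(z>.056)&(z<.086)&(l[...,0]>0)&(l[...,0]<.02)
A=np.c_[z[m],np.ones(m.sum())]; print('flap slope deg',np.degrees(np.arctan(np.linalg.lstsq(A,l[m][:,0],rcond=None)[0][0])))
m=(l[...,1]>.05)&(l[...,1]<.09)&(z>.058)&(z<.1)&(np.abs(l[...,0])<.01)
A=np.c_[z[m],np.ones(m.sum())]; print('front wall slope deg',m.sum(),np.degrees(np.arctan(np.linalg.lstsq(A,l[m][:,0],rcond=None)[0][0])))
E
```

```text
[290 169  22  19 193]
0.085 ((73.62103271484375, 14.959991455078125), (47.40815734863281, 28.095983505249023), 89.75415802001953) [59. -9.] [88. 39.]
0.04 ((80.34750366210938, 3.4339523315429688), (49.89351272583008, 29.568899154663086), 89.75415802001953) [ 65. -21.] [95. 28.]
0.02 ((83.3370590209961, -1.6887321472167969), (50.998111724853516, 30.223526000976562), 89.75415802001953) [ 68. -27.] [98. 24.]
depth z [0.1000657  0.10392986 0.10894843] before 0.10445806034493105
flap slope deg -4.851344380147101
front wall slope deg 1149 -0.06145390077226853
```

The block has slid to the bottom of the slide: its front end is at x≈97, where the slide meets the floor. The flap slope reads 4.9°, so I'll check whether it is still swinging.

```bash
python3 - <<'E'
from st import *
for i in range(8):
    t=robot.read_state()['time']
    im,d,W,K,T=cloud('wrist'); l=tb(W); z=W[...,2]
    m=(np.abs(l[...,1])<.02)&(z>.056)&(z<.086)&(l[...,0]>0)&(l[...,0]<.02)
    A=np.c_[z[m],np.ones(m.sum())]; print(round(t,2),m.sum(),'flap slope deg',np.degrees(np.arctan(np.linalg.lstsq(A,l[m][:,0],rcond=None)[0][0])))
E
```

```text
15.05 707 flap slope deg -4.8400805557912445
15.1 700 flap slope deg -4.993206610790724
15.15 695 flap slope deg -4.830145193287373
15.2 692 flap slope deg -4.774534149031475
15.25 694 flap slope deg -5.090693144028925
15.3 701 flap slope deg -4.7820397028566175
15.35 703 flap slope deg -4.859831023918012
15.4 685 flap slope deg -4.78766070862174
```

Emit:
{"method": "carry_out", "body": {"series": [[0.085,-0.052,0,1,1.7,-1,0],[0.085,-0.052,0,1,1.7,-1,0],[0.085,-0.052,0,1,1.7,-1.5,0],[0,0,0,1,1.7,-1.5,0],[0,0,0,0,0,0,0]]}}

```text
time: 15.95
tool_pos: [0.5088, 0.0088, 0.0879]
ee_rot: [-179.7, -51.5, 58.6]
wrist_force: [0.5, -0.0, -0.4]
opening: 0.003
```

```bash
python3 - <<'E'
from st import *
show()
im,d,W,K,T=cloud('wrist'); l=tb(W)*1000; z=W[...,2]*1000
print('cam',tb(T[:3,3]),T[2,3])
for ys in ((-22,-8),(-8,8),(8,22)):
  print(ys)
  for z0 in range(50,98,4):
    k=(l[...,1]>ys[0])&(l[...,1]<ys[1])&(np.abs(z-z0)<2)&(l[...,0]>-6)&(l[...,0]<60)
    if k.any(): print(z0,k.sum(),np.percentile(l[k][:,0],[5,50,95]).round(1))
q=proj(wb(0,0,.07),K,T)[0]; u,v=map(int,q); print(q)
cv2.imwrite('pics/flap2.png',cv2.resize(im[max(0,v-60):v+60,max(0,u-80):u+80],None,fx=5,fy=5,interpolation=cv2.INTER_CUBIC))
cv2.imwrite('pics/w14.png',im)
E
```

```text
t 15.95 pos [0.5088 0.0088 0.0879] box mm [-78.2   1.3] rot [-179.7  -51.5   58.6] Fbox [ 0.2 -0.4 -0.4] op 0.003 j [-47.   8. 123.  51.  76. -41.]
cam [-0.17880055  0.00155926] 0.25351169198051543
(-22, -8)
50 140 [-5.6 -0.9  4.6]
54 29 [7.6 8.2 9.3]
58 51 [7.6 8.7 9.4]
62 47 [7.7 8.2 8.9]
66 48 [7.2 8.  8.6]
70 50 [6.8 7.5 8.4]
74 50 [6.6 7.4 8.1]
78 56 [6.2 7.  7.9]
82 54 [5.5 6.6 7.6]
86 68 [5.6 6.5 7.2]
90 10 [5.6 6.  6.2]
94 1 [-1.5 -1.5 -1.5]
(-8, 8)
50 162 [-5.6 -0.7  5. ]
54 37 [7.6 8.5 9.4]
58 58 [8.  8.8 9.5]
62 52 [7.8 8.5 9.3]
66 58 [7.5 8.2 9. ]
70 58 [7.2 8.  8.6]
74 62 [6.8 7.5 8.2]
78 60 [6.3 7.3 8. ]
82 65 [6.2 6.9 8. ]
86 66 [6.  6.8 7.4]
90 7 [5.8 6.  6.3]
94 2 [-1.5 -1.5 -1.5]
(8, 22)
50 147 [-5.5 -0.7  6.6]
54 33 [7.7 8.6 9.5]
58 45 [8.2 9.  9.7]
62 51 [7.9 8.9 9.4]
66 48 [8.1 8.5 9.1]
70 49 [7.6 8.1 8.9]
74 56 [7.  7.8 8.5]
78 54 [6.5 7.4 8.3]
82 55 [6.  7.  7.6]
86 67 [5.8 6.8 7.5]
90 6 [6.  6.5 7.3]
94 1 [-0.9 -0.9 -0.9]
[275.95431499 168.45667207]
```

View pics/w14.png

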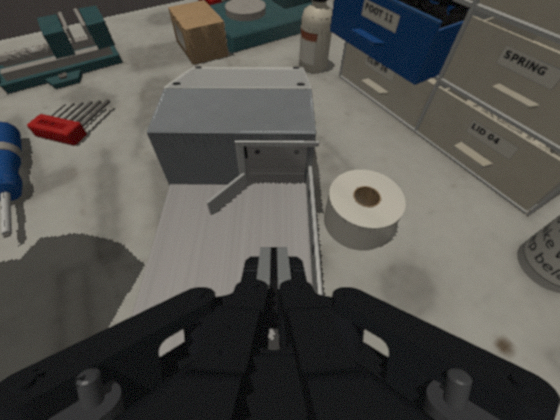

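View pics/flap2.png

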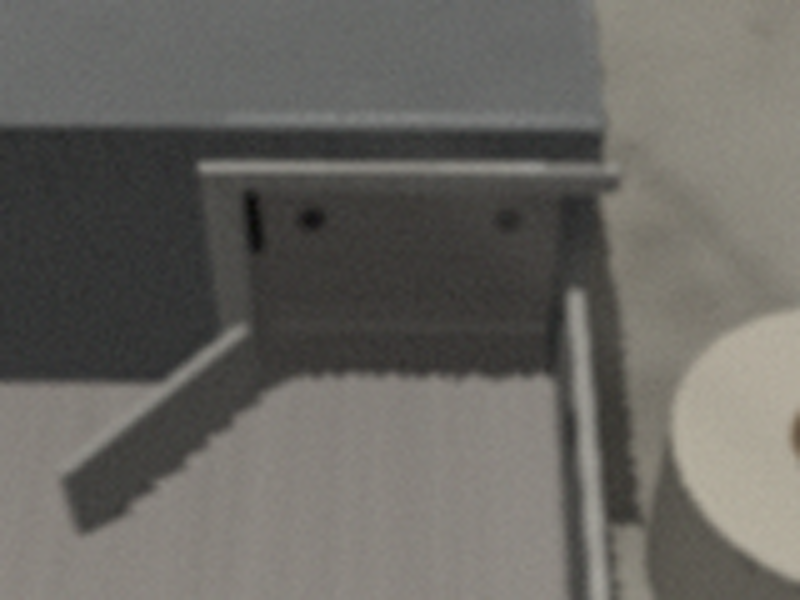

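The flap hangs steady and covers the slot. I'll lift the arm clear, do a last top check and hand in.

Emit:
{"method": "carry_out", "body": {"series": [[0,0,0,-1,-1.7,2,0],[0,0,0,-1.5,-2.5,2,0],[0,0,0,-1.5,-2.5,2,0],[0,0,0,-1,-1.7,1,0],[0,0,0,0,0,0,0],[0,0,0,0,0,0,0]]}}

```text
time: 16.6
tool_pos: [0.4607, -0.0785, 0.1607]
ee_rot: [179.5, -51.3, 59.0]
wrist_force: [0.3, 0.1, 0.0]
opening: -0.005
```

```bash
python3 - <<'E'
from st import *
show(); a=np.load('top0.npz')['im']
im,d,W,K,T=cloud('top'); cv2.imwrite('pics/t15.png',im)
g=cv2.GaussianBlur(np.abs(im.astype(int)-a).sum(2).astype(np.float32),(5,5),0)
for n,(x,y,w,h) in dict(roll=(335,159,32,32),driver=(195,274,80,24),keys=(195,228,36,46),carton=(155,132,50,40)).items():
    print(n,g[y:y+h,x:x+w].mean().round(1),g[y:y+h,x:x+w].max().round(1))
E
```

```text
t 16.6 pos [ 0.4607 -0.0785  0.1607] box mm [-177.9   -3. ] rot [179.5 -51.3  59. ] Fbox [ 0.2 -0.2  0. ] op -0.005 j [-60.   1. 120.  44.  90. -41.]
roll 11.5 17.1
driver 9.4 14.6
keys 10.1 37.2
carton 9.3 13.4
```

View pics/t15.png

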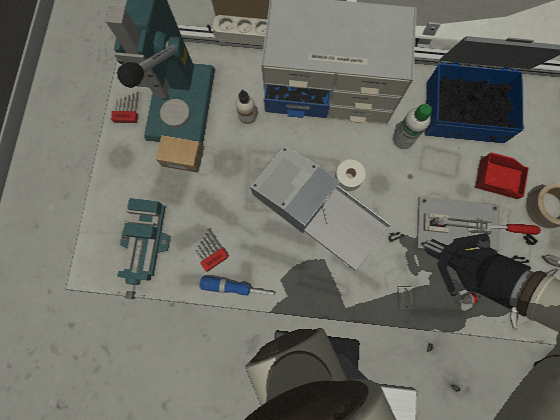

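The table is empty, the block shows behind the window at (295, 180), and the other things are unchanged. The gripper is clear and its force reads zero.

```bash
python3 -c "
from cell import robot
print(robot.sign_off())"
```

```text
the job is handed in; nothing more can be done
None
```

The gauge nest block is in the return box and the job is handed in, at about 17 s of the 42 s allowed. I slid it to the fence with both fingertips. With the fingers shut I then pushed it end-on along the fence and under the flap until it dropped, and drew the fingers back. It was never picked up.

**What the last checks showed**
- **Block:** the loading table is empty. A block-sized patch shows behind the window, and its front end is where the slide meets the floor.
- **Flap:** it closes the slot and hangs steady. My depth readings put it about 5° (0.085 rad) off vertical while the front wall read 0°, and it stayed there. I took no reading before the push, so I don't know if that is how it normally rests.
- **Other things:** the label roll, torque driver and small carton show no change from the first top picture. The hex keys gave one slightly raised pixel difference, but in the picture they stand where they were.
- **Robot:** it ended clear of everything, and the highest wrist force I read was about 4 N.

**What disagreed:** the real fingertips end about 42 mm above the reported TCP. My first sideways push therefore passed over the block without touching it. I measured the offset with the wrist and scene cameras, lowered the tool to match, and pushed again.

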